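# Make up the chili kit and the dip kit

## Robot

A 6-joint arm with a two-finger parallel gripper is mounted at the origin on the work surface. World frame = base frame: x ahead of the robot, y to its left, z up, the work surface at z = 0. Lengths are in m, angles in rad, forces in N, time in s.
With the tool pointing down it reaches from about 0.35 to 0.775 m from the base axis. Payload 7.3 kg.
Tool frame: the origin (TCP) lies on the front face of the gripper's body, between the roots of the fingers; the fingertips stand 66 mm ahead of it and the grasp point (between the pads) lies 47 mm ahead of it; z points along the fingers, y is the line along which they close (so a half turn about z gives the same grasp; the last joint's range is limited). The gripper opens to 92 mm and grips with 3 to 60 N. Pads are 19 mm wide; open, the fingers measure 130 mm over their backs; the gripper's body (75 mm by 190 mm) begins 47 mm behind the grasp point.
Start: joints at [0.96, 0.342, 1.524, -0, 1.275, -0.146], TCP at [0.235, 0.469, 0.292] pointing down, gripper open.
Joint ranges: [-2.53, 2.53], [-0.77, 2.02], [0.04, 2.7], [-1, 4.14], [0.28, 2.66], [-3.11, 3.11]. Speed limits (rad/s): [2.57, 2.57, 3.14, 3.14, 3.14, 3.14].

## Interface

Orientations are given as a unit quaternion [x, y, z, w].
In Python, from rig import env gives the robot as it stands.
- The arm moves only by the tool servo_tool, never from a script. Its argument "increments" is text: rows parted by semicolons, each of 6 numbers parted by spaces: the shift along the tool's x, y, z in m, then the turn, a rotation vector about the tool's x, y, z in degrees. In form: tx ty tz rx ry rz; .... A call has 1 to 20 rows; each row is the pose to reach, as a shift and turn from the pose commanded when the call began, along the tool's axes at that moment; what a row does not reach only later rows make up. A row lasts 1/8 s, in which the tool goes at most 62.5 mm and 10.7 degrees, less where a joint would pass 70% of its speed; a pose out of reach is approached as far as the arm can. A call with a gripper value outside its range is refused whole. "claw" is the closure, from -1 (fully open) to 1 (shut), set as the call begins (left out, the last holds). The fingers move at their own pace and stop on an object; "force" is the grip in N (left out, the last holds). Time passes only in rows, so rows that repeat a pose let the fingers close. It gives the time, the measured TCP pose, the force, the opening and the grip force at its end, in the units of the state.
- env.get_obs(): the state, without advancing time (a new reading comes with each control period).
- env.capture(name): name is "side" or "top" or "wrist"; returns a dict with "image" (420x560x3 uint8, red, green, blue), "z_map" (420x560 float32, m along the optical axis (not along the pixel's ray), 0 where there is no reading), "fov_y" (degrees; the focal length in pixels is half the picture's height over the tangent of half this angle, whatever the lens; pixels are square), "cx", "cy" (the principal point, pixels), "k1" (the pictures are not rectified: a ray, as slopes to the right and down, at radius r is drawn at 1 + k1 r^2 times it, then the intrinsics apply), "R" (3x3) and "t" (3): a world point X has camera coordinates R X + t. Camera axes: x right, y down, z forward; pixel columns grow to the right and rows downward; lengths in m; the calibration is good to about 2 mm. A picture is of the moment at which its call begins.
- env.finish_job(): hands the job in; it is judged then, once.
The state is a dict: "clock": time; "joints": joint angles; "joint_vel": joint speeds; "joint_efforts": joint torques, N m; "tool_pos": TCP position; "ee_rot": TCP orientation; "wrist_force": force on the tool from outside, world axes, zero at the start; "torque": the same for the moment, N m; "grip_width": finger opening in m; "grip_force": force on a finger pad.
Only numpy, scipy, OpenCV 4.12 (cv2) and the standard library are available. Lean on these libraries where they do the work, as an engineer would, in place of code of your own. Each camera call takes 0.05 s, during which the arm holds its last target. There are 200 camera calls.

## Task

Make up two supper kits on the island: the chili kit in the wooden tray is the tall can, one short can and the spice jar; the dip kit on the flat of the white plate is the other short can and the ramekin. Stand every piece upright, flat on the floor of its tray or plate and not on another piece, and leave the lid lifter, the crock and the can opener where they are.

Things in the scene. Friction and masses are not known exactly. Their poses are not given: they have to be found in the camera images.
- tall_can: Tall steel can, closed, with a plain paper label, 66 mm diameter, 100 mm tall, about 340 g. Origin at the centre of the underside, z up along its axis.
- short_can_1: Short steel can, closed, bare metal without label, 58 mm diameter, 50 mm tall, about 130 g, one of two alike (either may serve in either kit). Origin at the centre of the underside, z up along its axis.
- short_can_2: Short steel can, closed, bare metal without label, 58 mm diameter, 50 mm tall, about 130 g, one of two alike (either may serve in either kit). Origin at the centre of the underside, z up along its axis.
- spice_jar: Slim glass spice jar with a black cap, 46 mm diameter at the body, 90 mm tall, about 110 g; grasp it by the body at about 45 mm height. Origin at the centre of the underside, z up along its axis.
- ramekin: Small open ceramic dip bowl (ramekin) with straight upright sides, 64 mm outer diameter, 45 mm tall, wall 4 mm, about 130 g, the only open vessel of this size; grasp it round the outside. Origin at the centre of the underside, z up along its axis.
- plate: White melamine dinner plate lying face up, 250 mm diameter, rim 20 mm high; its flat middle is about 185 mm across and lies 5 mm above the plate's origin. Does not move. Origin at the centre of its underside, z up.
- tray: Dark wooden tray, shallow and rectangular, 300 mm along its own x, 180 mm along its own y, walls 5 mm thick and 20 mm high; its inner floor (290 x 170 mm) lies 5 mm above the origin. Does not move. Origin at the centre of its underside, z up.
- lid_lifter: Bystander: dark silicone lid lifter, a small U-shaped saddle 68 x 50 mm, 33 mm tall, loose and light (60 g), among the stock. Origin at the centre of its underside.
- crock: Bystander: round dark stoneware slow cooker crock, 200 mm across, 120 mm tall, with two ear handles, heavy (1.8 kg), at the left end of the island. Origin at the centre of its underside.
- can_opener: Bystander: upright electric can opener with a press button on top, 115 x 125 mm foot, 218 mm tall, 1.4 kg, at the right end of the island. Origin at the centre of its underside.

How it is judged:
By the outcome, as a careful person would: the job done as asked, in the order asked, and still so for the second after the job is handed in, with the robot touching nothing.
It also fails if it takes over 125 s, if anything falls off the work surface, if the arm or the gripper's body presses on something with over 40 N, if the wrist force passes 120 N, or if a joint passes its speed limit or range.

## Working session

There is one attempt and no reset: what is moved stays moved. The work goes in short steps, Python scripts to look and compute and a tool call to move; the robot and the scene stay as the last step left them, time stands still between calls to the robot, and variables do not carry over. Pictures are saved under pics/ and viewed, at most 14 in all, crops included, and the job is handed in when it is done.

Besides the shell and the picture viewer there is one more tool, called after "Emit:" as name(argument=value, ...) on one line, values as JSON. servo_tool: Moves the arm, as the interface text tells. Its arguments: {"type":"object","properties":{"increments":{"type":"string"},"claw":{"type":"number"},"force":{"type":"number"}},"required":["increments"]}

```bash
mkdir -p pics; cat > h.py <<'E'
import numpy as np, cv2
from rig import env
def K(c):
    h,w=c["image"].shape[:2]; f=h/2/np.tan(np.radians(c["fov_y"])/2)
    return np.array([[f,0,c["cx"]],[0,f,c["cy"]],[0,0,1]])
def world(c,uv,z=None):
    "pixels -> world, by plane height z or by depth map"
    uv=np.asarray(uv,float).reshape(-1,2)
    d=np.array([c["k1"],0,0,0.]); s=cv2.undistortPoints(uv[:,None],K(c),d)[:,0]
    r=np.c_[s,np.ones(len(s))]; R,t=np.array(c["R"]),np.array(c["t"]); o=-R.T@t; w=r@R
    if z is None:
        k=c["z_map"][uv[:,1].astype(int),uv[:,0].astype(int)]
    else: k=(z-o[2])/w[:,2]
    return o+w*np.asarray(k)[:,None]
def cap(n,f=None):
    c=env.capture(n)
    if f: cv2.imwrite(f"pics/{f}.png",c["image"][:,:,::-1])
    return c
E
python3 - <<'E'
from h import *
for n in("top","side","wrist"):
    c=cap(n,n+"0"); print(n,c["fov_y"],c["k1"],-np.array(c["R"]).T@c["t"],np.mean(c["z_map"]>0))
print(env.get_obs())
E
```

```text
top 54.94334660062901 -0.08111131283808205 [ 0.40409665 -0.00489503  1.16941523] 0.9957865646258504
side 42.07268155653799 0.02603809357432897 [-0.08731711 -1.44502601  0.94147759] 0.9669387755102041
wrist 61.45476293361386 -0.0637195201289996 [0.16015595 0.50681518 0.38412343] 0.9958418367346938
{'clock': 0.15, 'joints': array([ 9.59986564e-01,  3.42547126e-01,  1.52478474e+00,  2.65673041e-05,
        1.27539070e+00, -1.45989183e-01]), 'joint_vel': array([ 0.00058575, -0.0009588 , -0.00301146, -0.00273655, -0.00030878,
        0.00030862]), 'joint_efforts': array([ 1.35863436e-03, -4.31471515e+01, -2.44352782e+01,  7.18822936e-02,
        5.37626725e-02, -2.25857127e-05]), 'tool_pos': array([0.23517793, 0.46912963, 0.29171713]), 'ee_rot': array([ 2.30327411e-01,  9.73113028e-01, -5.20299248e-04, -2.20522517e-04]), 'wrist_force': array([ 1.06337386, -0.22378968, -0.54125424]), 'torque': array([0.04031061, 0.0468441 , 0.00870589]), 'grip_force': 0.0, 'grip_width': 0.09189510445343903}
```

View pics/top0.png

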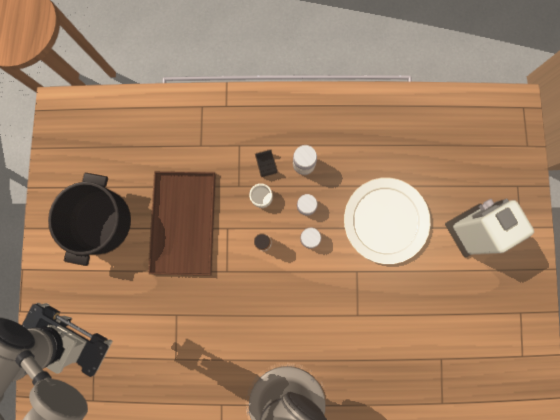

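View pics/side0.png

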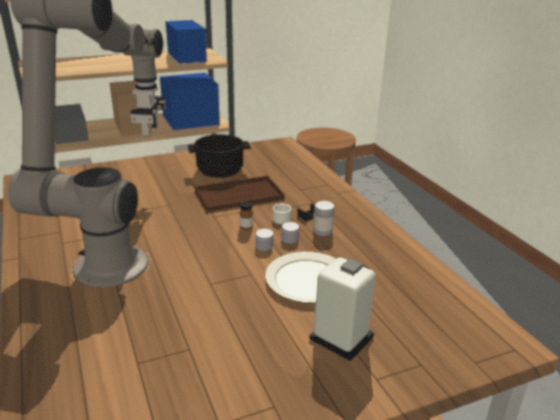

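The top view shows the tall can at (305,160), short cans at (307,204) and (311,238), jar at (262,242), ramekin at (261,195), lifter at (266,164), tray at (183,224) and plate at (387,221). The side view shows everything standing upright. Now I'll measure.

```bash
python3 - <<'E'
from h import *
c=cap("top")
v,u=np.mgrid[0:420,0:560]; P=world(c,np.c_[u.ravel(),v.ravel()]).reshape(420,560,3)
np.save("P.npy",P)
z=P[...,2]
def at(name,px,h):
    m=(abs(z-h)<.008).astype(np.uint8)
    n,l,s,cc=cv2.connectedComponentsWithStats(m)
    w=np.zeros_like(m); x,y=px; sub=l[y-12:y+12,x-14:x+14]; ids=sub[sub>0]
    if not len(ids): print(name,"none",z[y,x]);return
    k=np.bincount(ids).argmax(); mm=l==k
    q=P[mm]; cn=max(cv2.findContours(mm.astype(np.uint8),0,1)[0],key=len)
    (a,b),r=cv2.minEnclosingCircle(cn); W=world(c,[[a,b]],h)[0]
    print(name,mm.sum(),"circ",(round(a,1),round(b,1),round(r,1)),W.round(4),"mean",q.mean(0).round(4),"ext",np.ptp(q[:,:2],0).round(3))
at("tall",(305,155),.1);at("s1",(307,204),.05);at("s2",(311,238),.05);at("jar",(262,242),.09);at("ram",(261,195),.045);at("lift",(266,164),.033)
im=c["image"].astype(int)
# tray and plate by colour
hsv=cv2.cvtColor(c["image"],cv2.COLOR_RGB2HSV)
m=((hsv[...,2]<85)).astype(np.uint8); m[:, :145]=0;m[:,225:]=0;m[:160]=0;m[290:]=0
n=max(cv2.findContours(m,0,1)[0],key=cv2.contourArea); r=cv2.minAreaRect(n); W=world(c,cv2.boxPoints(r),.02); print("tray",r,W.round(3).tolist(),W.mean(0).round(4))
m=((hsv[...,1]<60)&(hsv[...,2]>150)).astype(np.uint8); m[:,:335]=0;m[:,440:]=0;m[:170]=0;m[270:]=0
n=max(cv2.findContours(m,0,1)[0],key=cv2.contourArea);(a,b),r=cv2.minEnclosingCircle(n);print("plate",a,b,r,world(c,[[a,b]],.02))
# noise of table, heights
print("table z",z[300:330,250:330].mean(),z[300:330,250:330].std(),"crock",z[219,85],"opener max",np.nanmax(z[190:260,445:540]))
m=(z[170:270,335:440]>.013)&(z[170:270,335:440]<.03);print(P[170:270,335:440][m].mean(0))
# lifter/can footprint between: ASCII height map
I=cv2.resize(c["image"][130:270,135:440],None,fx=2.6,fy=2.6,interpolation=2);cv2.imwrite("pics/crop.png",I[:,:,::-1])
E
```

```text
tall 372 circ (304.5, 155.5, 11.4) [ 0.6859 -0.0502  0.1   ] mean [ 0.6855 -0.0507  0.0992] ext [0.056 0.057]
s1 286 circ (306.7, 203.3, 9.8) [ 0.5618 -0.0574  0.05  ] mean [ 0.5627 -0.0578  0.0495] ext [0.053 0.053]
s2 295 circ (310.4, 237.1, 9.9) [ 0.4671 -0.0671  0.05  ] mean [ 0.4679 -0.0675  0.0493] ext [0.05  0.053]
jar 188 circ (261.3, 240.6, 7.7) [0.4556 0.0664 0.09  ] mean [0.4554 0.0668 0.0892] ext [0.04 0.04]
ram 107 circ (260.3, 194.2, 11.3) [0.5885 0.0731 0.045 ] mean [0.5888 0.0725 0.0437] ext [0.063 0.062]
lift 53 circ (268.0, 171.5, 8.4) [0.6566 0.0522 0.033 ] mean [0.6572 0.0519 0.0312] ext [0.018 0.046]
tray ((161.3907012939453, 210.97589111328125), (49.94792938232422, 115.41555786132812), 30.876811981201172) [[0.437, 0.509, 0.02], [0.73, 0.345, 0.02], [0.652, 0.215, 0.02], [0.365, 0.379, 0.02]] [0.5462 0.3622 0.02  ]
plate 386.7493591308594 220.6066131591797 43.635807037353516 [[ 0.5154777  -0.28792929  0.02      ]]
table z 0.005011343512854715 0.08257230128521979 crock 0.01123975505048147 opener max 1.169415229678137
[ 0.51537269 -0.29064508  0.01689932]
```

View pics/crop.png

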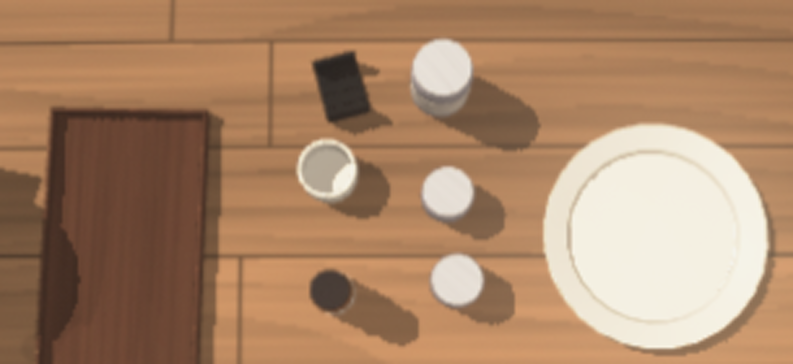

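The crop shows the tray's edges clearly. Its top corners are near crop (53,110) and (208,112), its long side runs along world x, and there is free space around every piece. Next I'll measure the tray and the lifter more exactly.

```bash
python3 - <<'E'
from h import *
P=np.load("P.npy");z=P[...,2]
# tray rim from heights
m=(z>.012)&(z<.028); m[:,:145]=0;m[:,222:]=0;m[:165]=0;m[282:]=0
q=P[m][:,:2]; r=cv2.minAreaRect(q.astype(np.float32)); print("tray",len(q),r)
print(np.percentile(q,[1,50,99],axis=0).round(3))
m=(z>.01)&(z<.06); m[:,:250]=0;m[:,285:]=0;m[:145]=0;m[182:]=0
q=P[m][:,:2];print("lifter",cv2.minAreaRect(q.astype(np.float32)),q.min(0),q.max(0))
m=(z>.05)&(z<.16); m[:,140:]=0;m[:165]=0;m[275:]=0
q=P[m];print("crock",q.min(0),q.max(0))
E
```

```text
tray 671 ((0.5127977132797241, 0.30425378680229187), (0.18203167617321014, 0.3029631972312927), 88.79493713378906)
[[0.361 0.212]
 [0.51  0.308]
 [0.66  0.395]]
lifter ((0.6870375871658325, 0.0601079985499382), (0.06915783882141113, 0.04869503527879715), 14.70654010772705) [0.64848719 0.02911862] [0.72371046 0.09025818]
crock [0.38790367 0.44803206 0.05001919] [0.6400355  0.64800659 0.12515226]
```

Emit:
servo_tool(increments="-0.2 0 -0.1 0 0 20; -0.4 -0.03 -0.1 0 0 63.4; -0.4 -0.03 -0.1 0 0 63.4; -0.4 -0.03 -0.1 0 0 63.4; -0.4 -0.03 -0.1 0 0 63.4; -0.4 -0.03 -0.1 0 0 63.4; -0.4 -0.03 -0.1 0 0 63.4; -0.4 -0.03 -0.1 0 0 63.4; -0.4 -0.03 -0.1 0 0 63.4; -0.4 -0.03 -0.1 0 0 63.4", claw=-1, force=25)

```text
clock: 1.45
tool_pos: [0.5784, 0.2641, 0.3922]
ee_rot: [0.707, 0.707, -0.0, -0.0]
wrist_force: [-0.2, -0.4, 0.1]
grip_width: 0.0918
grip_force: 0.0
```

Emit:
servo_tool(increments="-0.15 0.05 0.09 0 0 0; -0.314 0.107 0.19 0 0 0; -0.314 0.107 0.19 0 0 0; -0.314 0.107 0.19 0 0 0; -0.314 0.107 0.19 0 0 0; -0.314 0.107 0.19 0 0 0; -0.314 0.107 0.19 0 0 0; -0.314 0.107 0.19 0 0 0; -0.314 0.107 0.24 0 0 0; -0.314 0.107 0.285 0 0 0; -0.314 0.107 0.285 0 0 0; -0.314 0.107 0.285 0 0 0")

```text
clock: 2.95
tool_pos: [0.6875, -0.0496, 0.1102]
ee_rot: [0.707, 0.708, 0.001, 0.002]
wrist_force: [0.3, 0.4, 0.6]
grip_width: 0.0917
grip_force: 0.0
```

Emit:
servo_tool(increments="0 0 0 0 0 0; 0 0 0 0 0 0; 0 0 0 0 0 0; 0 0 0 0 0 0; 0 0 0 0 0 0; 0 0 0 0 0 0; 0 0 0 0 0 0", claw=1)

```text
clock: 3.82
tool_pos: [0.6864, -0.0509, 0.108]
ee_rot: [0.707, 0.707, 0.0, 0.0]
wrist_force: [-2.8, -0.1, 5.8]
grip_width: 0.0654
grip_force: 25.0
```

Emit:
servo_tool(increments="0 0 -0.05 0 0 0; 0 0 -0.1 0 0 0; 0.05 -0.01 -0.1 0 0 0; 0.11 -0.03 -0.1 0 0 0; 0.17 -0.04 -0.1 0 0 0; 0.23 -0.05 -0.1 0 0 0; 0.29 -0.06 -0.1 0 0 0; 0.33 -0.073 -0.1 0 0 0; 0.354 -0.073 -0.1 0 0 0; 0.354 -0.073 -0.1 0 0 0; 0.354 -0.073 -0.07 0 0 0; 0.354 -0.073 -0.035 0 0 0; 0.354 -0.073 -0.015 0 0 0; 0.354 -0.073 -0.006 0 0 0; 0.354 -0.073 -0.006 0 0 0; 0.354 -0.073 -0.006 0 0 0")

```text
clock: 5.82
tool_pos: [0.6139, 0.3027, 0.1135]
ee_rot: [0.708, 0.707, 0.0, 0.0]
wrist_force: [-0.3, 0.0, -4.5]
grip_width: 0.0655
grip_force: 25.0
```

Emit:
servo_tool(increments="0 0 0.001 0 0 0; 0 0 0.001 0 0 0; 0 0 0.001 0 0 0")

```text
clock: 6.2
tool_pos: [0.6138, 0.3031, 0.1129]
ee_rot: [0.707, 0.707, 0.0, 0.0]
wrist_force: [-0.1, -2.3, 1.9]
grip_width: 0.0654
grip_force: 25.0
```

Emit:
servo_tool(increments="0 0 0.001 0 0 0; 0 0 0.001 0 0 0; 0 0 0.001 0 0 0; 0 0 0.001 0 0 0; 0 0 -0.03 0 0 0; 0 0 -0.08 0 0 0; 0 0 -0.11 0 0 0; -0.05 0 -0.11 0 0 -10; -0.1 -0.02 -0.11 0 0 -20; -0.15 -0.03 -0.11 0 0 -30; -0.2 -0.05 -0.11 0 0 -40; -0.25 -0.05 -0.11 0 0 -50; -0.3 -0.05 -0.11 0 0 -60; -0.36 -0.05 -0.11 0 0 -70; -0.36 -0.05 -0.11 0 0 -80; -0.36 -0.05 -0.11 0 0 -90; -0.36 -0.05 -0.11 0 0 -90; -0.36 -0.05 -0.11 0 0 -90", claw=-1)

```text
clock: 8.45
tool_pos: [0.5633, -0.0566, 0.2223]
ee_rot: [0.002, 1.0, 0.0, 0.0]
wrist_force: [-0.3, 0.3, -0.3]
grip_width: 0.0916
grip_force: 0.0
```

```bash
python3 - <<'E'
from h import *
c=cap("top","top1"); I=cv2.resize(c["image"][130:290,135:445],None,fx=2.5,fy=2.5);cv2.imwrite("pics/crop1.png",I[:,:,::-1])
E
```

```text
(no output)
```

View pics/crop1.png

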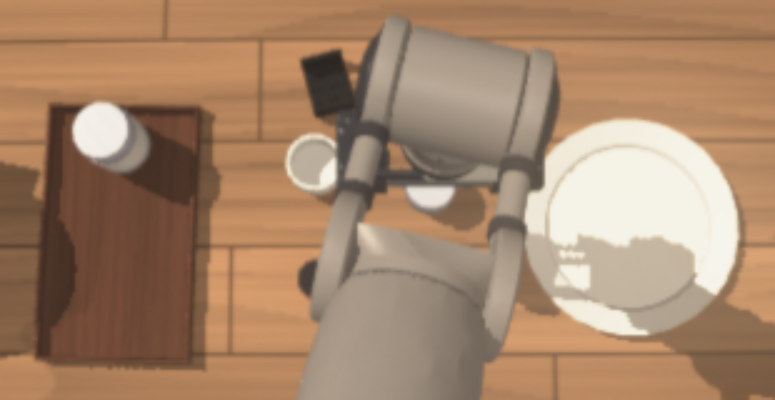

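The tall can stands in the tray, with its top at crop (100,130). Short can 1 is under the gripper.

Emit:
servo_tool(increments="0 0 0.06 0 0 0; 0 0 0.11 0 0 0; 0 0 0.139 0 0 0; 0 0 0.139 0 0 0; 0 0 0.139 0 0 0")

```text
clock: 9.12
tool_pos: [0.5641, -0.0568, 0.0845]
ee_rot: [0.001, 1.0, -0.0, 0.001]
wrist_force: [-0.2, -0.2, -0.0]
grip_width: 0.0921
grip_force: 0.0
```

Emit:
servo_tool(increments="0 0 0 0 0 0; 0 0 0 0 0 0; 0 0 0 0 0 0; 0 0 0 0 0 0; 0 0 0 0 0 0; 0 0 0 0 0 0; 0 0 0 0 0 0; 0 0 0 0 0 0", claw=1)

```text
clock: 10.12
tool_pos: [0.5634, -0.0569, 0.0835]
ee_rot: [0.0, 1.0, -0.0, 0.0]
wrist_force: [-1.2, -0.6, 5.5]
grip_width: 0.0571
grip_force: 25.0
```

Emit:
servo_tool(increments="0 0 -0.05 0 0 0; 0 0 -0.1 0 0 0; 0 0.05 -0.1 0 0 0; 0 0.11 -0.1 0 0 0; 0.01 0.17 -0.1 0 0 0; 0.03 0.23 -0.1 0 0 0; 0.053 0.29 -0.1 0 0 0; 0.053 0.34 -0.1 0 0 0; 0.053 0.361 -0.1 0 0 0; 0.053 0.361 -0.1 0 0 0; 0.053 0.361 -0.06 0 0 0; 0.053 0.361 -0.025 0 0 0; 0.053 0.361 -0.01 0 0 0; 0.053 0.361 -0.006 0 0 0; 0.053 0.361 -0.005 0 0 0; 0.053 0.361 -0.005 0 0 0; 0.053 0.361 -0.005 0 0 0")

```text
clock: 12.25
tool_pos: [0.5108, 0.3045, 0.0891]
ee_rot: [0.0, 1.0, 0.0, 0.001]
wrist_force: [0.3, 0.1, -1.0]
grip_width: 0.0571
grip_force: 25.0
```

Emit:
servo_tool(increments="0 0 0 0 0 0; 0 0 0 0 0 0; 0 0 0 0 0 0; 0 0 0 0 0 0; 0 0 -0.05 0 0 0; 0 0 -0.1 0 0 0; 0 -0.04 -0.12 0 0 0; 0.02 -0.1 -0.12 0 0 0; 0.04 -0.16 -0.12 0 0 0; 0.055 -0.22 -0.12 0 0 0; 0.055 -0.238 -0.12 0 0 0; 0.055 -0.238 -0.12 0 0 0; 0.055 -0.238 -0.12 0 0 0; 0.055 -0.238 -0.07 0 0 0; 0.055 -0.238 -0.03 0 0 0; 0.055 -0.238 -0.004 0 0 0; 0.055 -0.238 -0.004 0 0 0; 0.055 -0.238 -0.004 0 0 0", claw=-1)

```text
clock: 14.5
tool_pos: [0.4559, 0.067, 0.093]
ee_rot: [-0.0, 1.0, 0.0, 0.001]
wrist_force: [0.5, -0.0, 0.1]
grip_width: 0.0921
grip_force: 0.0
```

Emit:
servo_tool(increments="0 0 0 0 0 0; 0 0 0 0 0 0; 0 0 0 0 0 0; 0 0 0 0 0 0; 0 0 0 0 0 0; 0 0 0 0 0 0; 0 0 0 0 0 0; 0 0 0 0 0 0; 0 0 0 0 0 0; 0 0 0 0 0 0", claw=1, force=20)

```text
clock: 15.75
tool_pos: [0.4553, 0.0663, 0.0923]
ee_rot: [0.0, 1.0, 0.0, 0.0]
wrist_force: [-0.1, -0.0, 1.5]
grip_width: 0.0456
grip_force: 20.0
```

Emit:
servo_tool(increments="0 0 -0.04 0 0 0; 0 0 -0.07 0 0 0; 0 0.05 -0.07 0 0 0; 0.02 0.11 -0.07 0 0 0; 0.037 0.17 -0.07 0 0 0; 0.037 0.22 -0.07 0 0 0; 0.037 0.238 -0.07 0 0 0; 0.037 0.238 -0.07 0 0 0; 0.037 0.238 -0.07 0 0 0; 0.037 0.238 -0.04 0 0 0; 0.037 0.238 -0.015 0 0 0; 0.037 0.238 -0.007 0 0 0; 0.037 0.238 -0.005 0 0 0; 0.037 0.238 -0.005 0 0 0; 0.037 0.238 -0.005 0 0 0")

```text
clock: 17.62
tool_pos: [0.4189, 0.3044, 0.098]
ee_rot: [0.0, 1.0, 0.0, 0.001]
wrist_force: [-0.9, -0.3, -0.6]
grip_width: 0.0455
grip_force: 20.0
```

Emit:
servo_tool(increments="0 0 0 0 0 0; 0 0 0 0 0 0; 0 0 0 0 0 0; 0 0 0 0 0 0; 0 0 0 0 0 0; 0 0 -0.05 0 0 0; 0 0 -0.1 0 0 0; 0 -0.04 -0.12 0 0 0; 0 -0.1 -0.12 0 0 0; -0.02 -0.16 -0.12 0 0 0; -0.04 -0.22 -0.12 0 0 0; -0.05 -0.28 -0.12 0 0 0; -0.05 -0.34 -0.12 0 0 0; -0.05 -0.371 -0.12 0 0 0; -0.05 -0.371 -0.12 0 0 0; -0.05 -0.371 -0.12 0 0 0", claw=-1)

```text
clock: 19.62
tool_pos: [0.4681, -0.0662, 0.2172]
ee_rot: [0.0, 1.0, 0.0, -0.0]
wrist_force: [-0.3, 0.8, 0.3]
grip_width: 0.0919
grip_force: 0.0
```

```bash
python3 - <<'E'
from h import *
c=cap("top"); I=cv2.resize(c["image"][130:290,135:445],None,fx=2.5,fy=2.5);cv2.imwrite("pics/crop2.png",I[:,:,::-1])
print(env.get_obs()["tool_pos"])
E
```

```text
[ 0.46814407 -0.06581044  0.21717195]
```

View pics/crop2.png

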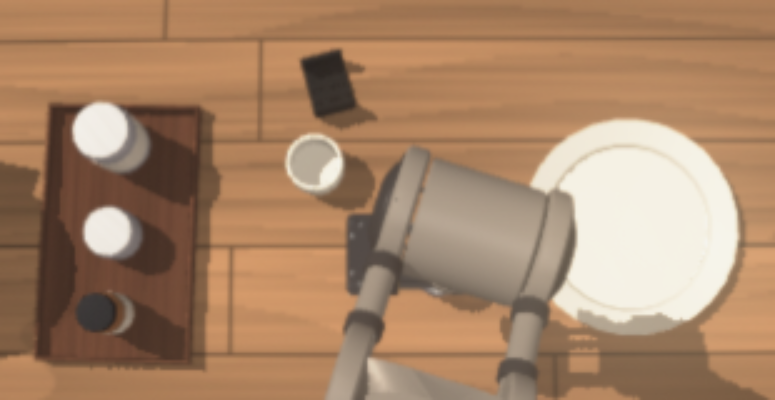

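All three chili pieces stand in the tray, at crop (100,130), (112,232) and (98,312). Now the second short can.

Emit:
servo_tool(increments="0 0 0.06 0 0 0; 0 0 0.11 0 0 0; 0 0 0.134 0 0 0; 0 0 0.134 0 0 0; 0 0 0.134 0 0 0")

```text
clock: 20.3
tool_pos: [0.469, -0.0662, 0.0842]
ee_rot: [-0.0, 1.0, -0.0, 0.001]
wrist_force: [0.3, -0.3, 0.3]
grip_width: 0.0918
grip_force: 0.0
```

Emit:
servo_tool(increments="0 0 0 0 0 0; 0 0 0 0 0 0; 0 0 0 0 0 0; 0 0 0 0 0 0; 0 0 0 0 0 0; 0 0 0 0 0 0; 0 0 0 0 0 0; 0 0 0 0 0 0", claw=1, force=25)

```text
clock: 21.3
tool_pos: [0.4684, -0.0668, 0.0834]
ee_rot: [0.0, 1.0, -0.0, 0.0]
wrist_force: [-1.2, -0.4, 4.6]
grip_width: 0.0576
grip_force: 25.0
```

Emit:
servo_tool(increments="0 0 -0.05 0 0 0; 0 0 -0.08 0 0 0; 0 -0.05 -0.08 0 0 0; 0 -0.11 -0.08 0 0 0; 0 -0.17 -0.08 0 0 0; 0 -0.222 -0.08 0 0 0; 0 -0.222 -0.08 0 0 0; 0 -0.222 -0.08 0 0 0; 0 -0.222 -0.05 0 0 0; 0 -0.222 -0.02 0 0 0; 0 -0.222 -0.008 0 0 0; 0 -0.222 -0.005 0 0 0; 0 -0.222 -0.005 0 0 0; 0 -0.222 -0.005 0 0 0")

```text
clock: 23.05
tool_pos: [0.4686, -0.2886, 0.0889]
ee_rot: [-0.0, 1.0, -0.0, 0.001]
wrist_force: [-0.0, -0.7, -2.2]
grip_width: 0.0574
grip_force: 25.0
```

Emit:
servo_tool(increments="0 0 0 0 0 0; 0 0 0 0 0 0; 0 0 0 0 0 0; 0 0 0 0 0 0; 0 0 -0.05 0 0 0; 0 0 -0.1 0 0 0; -0.02 0.05 -0.1 0 0 0; -0.04 0.1 -0.1 0 0 0; -0.06 0.16 -0.1 0 0 0; -0.08 0.22 -0.1 0 0 0; -0.1 0.27 -0.1 0 0 0; -0.12 0.33 -0.1 0 0 0; -0.12 0.361 -0.1 0 0 0; -0.12 0.361 -0.1 0 0 0; -0.12 0.361 -0.05 0 0 0; -0.12 0.361 -0.01 0 0 0; -0.12 0.361 0.011 0 0 0; -0.12 0.361 0.011 0 0 0; -0.12 0.361 0.011 0 0 0", claw=-1)

```text
clock: 25.42
tool_pos: [0.589, 0.0715, 0.0783]
ee_rot: [0.001, 1.0, -0.0, 0.001]
wrist_force: [0.4, -0.7, 0.2]
grip_width: 0.0919
grip_force: 0.0
```

Emit:
servo_tool(increments="0 0 0 0 0 0; 0 0 0 0 0 0; 0 0 0 0 0 0; 0 0 0 0 0 0; 0 0 0 0 0 0; 0 0 0 0 0 0; 0 0 0 0 0 0", claw=1, force=20)

```text
clock: 26.3
tool_pos: [0.5885, 0.0723, 0.0776]
ee_rot: [0.0, 1.0, 0.0, 0.0]
wrist_force: [-1.5, 1.3, 5.1]
grip_width: 0.0635
grip_force: 20.0
```

Emit:
servo_tool(increments="0 0 -0.05 0 0 0; 0 0 -0.09 0 0 0; 0 -0.05 -0.09 0 0 0; 0 -0.11 -0.09 0 0 0; 0.01 -0.17 -0.09 0 0 0; 0.02 -0.23 -0.09 0 0 0; 0.028 -0.29 -0.09 0 0 0; 0.028 -0.34 -0.09 0 0 0; 0.028 -0.361 -0.09 0 0 0; 0.028 -0.361 -0.09 0 0 0; 0.028 -0.361 -0.05 0 0 0; 0.028 -0.361 -0.02 0 0 0; 0.028 -0.361 -0.008 0 0 0; 0.028 -0.361 -0.005 0 0 0; 0.028 -0.361 -0.005 0 0 0; 0.028 -0.361 -0.005 0 0 0")

```text
clock: 28.3
tool_pos: [0.5607, -0.2889, 0.0831]
ee_rot: [0.0, 1.0, -0.001, 0.001]
wrist_force: [-0.2, -0.9, -1.4]
grip_width: 0.0634
grip_force: 20.0
```

Emit:
servo_tool(increments="0 0 0 0 0 0; 0 0 0 0 0 0; 0 0 0 0 0 0; 0 0 0 0 0 0; 0 0 -0.05 0 0 0; 0 0 -0.1 0 0 0; 0 0 -0.15 0 0 0; 0.04 0.05 -0.15 0 0 0; 0.08 0.1 -0.15 0 0 0; 0.1 0.15 -0.15 0 0 0; 0.12 0.2 -0.15 0 0 0; 0.15 0.25 -0.15 0 0 0; 0.15 0.3 -0.15 0 0 0; 0.15 0.32 -0.15 0 0 0; 0.15 0.32 -0.15 0 0 0; 0.15 0.32 -0.15 0 0 0", claw=-0.7)

```text
clock: 30.3
tool_pos: [0.4104, 0.0308, 0.2322]
ee_rot: [0.0, 1.0, -0.0, 0.0]
wrist_force: [0.8, -0.6, 0.0]
grip_width: 0.078
grip_force: 0.0
```

```bash
python3 - <<'E'
from h import *
c=cap("top"); I=cv2.resize(c["image"][130:290,135:445],None,fx=2.5,fy=2.5);cv2.imwrite("pics/crop3.png",I[:,:,::-1])
s=cap("side"); I=cv2.resize(s["image"][150:360,170:400],None,fx=2.6,fy=2.6);cv2.imwrite("pics/side3.png",I[:,:,::-1])
E
```

```text
(no output)
```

View pics/crop3.png

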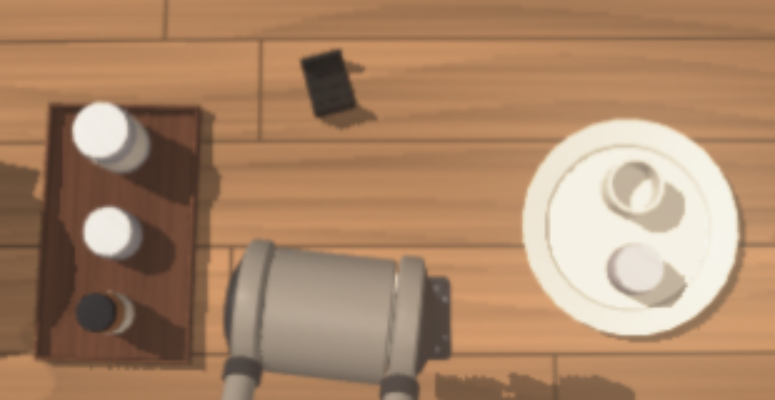

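View pics/side3.png

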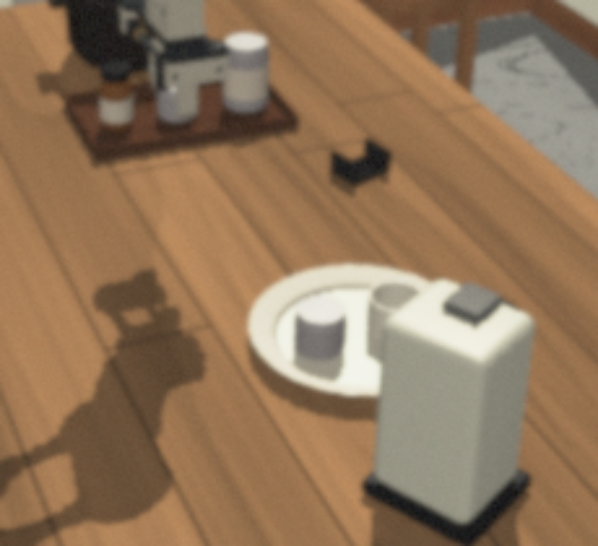

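The tray holds the tall can, a short can and the jar. The ramekin (635,188) and the other short can (637,268) stand inside the plate's flat. The lid lifter, crock and opener have not moved, so I'm handing in.

```bash
python3 -c "
from rig import env
print(env.finish_job())"
```

```text
the job is handed in; nothing more can be done
None
```

Both kits are made up and handed in at about 30 s: the tall can, one short can and the spice jar in the tray, and the other short can and the ramekin on the plate's flat; the last pictures show all five upright and the bystanders unmoved, but the hand-in returned no verdict.

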